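# Press both spring corners of a board cradle to their gauge marks

## Task

Check the springs of the tilting board cradle: with the fingertips press the blue corner pad down until the gauge needle stands on the blue mark, keep it there for about a second and let it come up again; then press the red corner pad down until the needle stands on the red mark, keep it there for about a second and let go, so that the plate is level again. Never press the needle clear past a mark, and do not lift or shift the loose things on the bench.

Things in the scene. Friction and masses are not known exactly. Their poses are not given: they have to be found in the camera images.
- cradle: board cradle, fixed: base 370 x 220 x 20 mm under a tilting plate 180 mm square (green board) and, at its +x end, one flat round gauge, 152 mm across. Origin at bench height below the plate's centre, z up. Blue pad at x -70, y -70 mm, red pad at x +70, y +70; the plate tilts about the diagonal between the other two corners. Board parts rise to 86 mm near x -70, y +70
- needle (a joint): black needle of the gauge, rad: 0 with the plate level, pointing along the cradle's +x (away from the robot); positive is clockwise seen from above, as the blue pad goes down, negative as the red pad goes down; 0.086 rad for each mm of the pad's descent
- needle_tip (a point): point near the needle's outer end, 62 mm from the gauge's axis (which stands at x 172, y 0 mm of the cradle), 44 mm above the bench; x axis outwards along the needle
- pad_blue_top (a point): centre of the flat top of the blue press pad (upright cylinder 32 mm across, 26 mm tall, on a corner of the plate), 82 mm above the bench with the plate level. Springs level the plate: pressing takes about 0.7 N for each mm down, 5 to 12 N at the mark, up to 15 N at the stop, 21 mm down. It goes down with up to 5 mm of sideways drift outwards, the red pad rising; let go, it springs back level
- mark_blue (a joint): blue mark on the gauge's dial, set anew each time: the needle value (same zero and sense) at which the needle lies over the middle of the mark, 0.7 to 1.4 rad; the mark reaches 0.17 rad to either side
- band_blue (a point): middle of the blue mark (a patch 22 mm radially, 21 mm along the scale), 62 mm from the gauge's axis, 41 mm above the bench; x axis outwards, y axis towards smaller needle values
- pad_red_top (a point): centre of the flat top of the red press pad (upright cylinder 32 mm across, 26 mm tall, on a corner of the plate), 82 mm above the bench with the plate level. Springs level the plate: pressing takes about 0.7 N for each mm down, 5 to 12 N at the mark, up to 15 N at the stop, 21 mm down. It goes down with up to 5 mm of sideways drift outwards, the blue pad rising; let go, it springs back level
- mark_red (a joint): red mark on the gauge's dial, set anew each time: the needle value (same zero and sense) at which the needle lies over the middle of the mark, minus 0.7 to minus 1.4 rad; the mark reaches 0.17 rad to either side
- band_red (a point): middle of the red mark (a patch 22 mm radially, 21 mm along the scale), 62 mm from the gauge's axis, 41 mm above the bench; x axis outwards, y axis towards smaller needle values
- capacitor_a: loose black electrolytic capacitor, 32 mm across, 50 mm tall, standing beside the cradle; origin at centre of underside
- capacitor_b: a second such capacitor, on the other side of the cradle; origin at centre of underside
- spool: loose solder spool, 52 mm across, 38 mm tall, standing beside the cradle; origin at centre of underside
- heatsink: loose finned aluminium heatsink, 50 x 40 x 30 mm, further out to the right of the cradle; origin at centre of underside
- screwdriver: loose screwdriver with orange handle, about 170 mm long, lying flat beside the cradle, at its -y side; its x axis runs along it
- tray: loose grey divided parts tray, 140 x 180 x 35 mm, out to the left of the cradle; origin at centre of underside
- flux_jar: loose amber jar with black lid, 56 mm across, 70 mm tall, out to the right of the cradle; origin at centre of underside

How it is judged:
By the outcome, as a careful person would: the job done as asked, in the order asked, and still so for the second after the job is handed in, with the robot touching nothing.
It also fails if it takes over 48 s, if anything falls off the work surface, if the arm or the gripper's body presses on something with over 40 N, if the wrist force passes 120 N, or if a joint passes its speed limit or range.

## Robot

A 7-joint arm with a two-finger parallel gripper is mounted at the origin on the work surface. World frame = base frame: x ahead of the robot, y to its left, z up, the work surface at z = 0. Lengths are in m, angles in rad, forces in N, time in s.
With the tool pointing down it reaches from about 0.4 to 0.85 m from the base axis. Payload 4.5 kg.
Tool frame: the origin (TCP) lies on the centre line of the jaws, within the pads' length; the fingertips stand 14 mm ahead of it and the grasp point (between the pads) lies 5 mm behind it (robot.finger_overhang is the distance from the TCP to the fingertips, in m); z points along the fingers, y is the line along which they close (so a half turn about z gives the same grasp; the last joint's range is limited). The gripper opens to 88 mm and grips with 3 to 60 N. Pads are 18 mm wide; open, the fingers measure 123 mm over their backs; the gripper's body (75 mm by 187 mm) begins 45 mm behind the grasp point.
Start: joints at [-1.166, 0.689, -0.195, 1.565, 0.157, 0.902, -0.215], TCP at [0.226, 0.583, 0.253] pointing down, gripper open.
Joint ranges: [-3.01, 3.01], [-0.46, 2.08], [-1.47, 1.51], [0.13, 2.56], [-1, 4.14], [0.04, 2.09], [-2.66, 2.66]. Speed limits (rad/s): [2.57, 2.57, 3.14, 3.14, 3.14, 3.14, 3.14].

## Interface

Orientations are given as a rotation vector (axis times angle).
In Python, from cell import robot gives the robot as it stands.
- The arm moves only by the tool arm_command, never from a script. Its argument "increments" is a list of rows, each a list of 7 numbers: the turn, a rotation vector about the tool's x, y, z in rad, then the shift along the tool's x, y, z in mm, then the gripper's target within -1 to 1 (fully open at 1, half-way at 0, shut at -1). A call has 1 to 5 rows; each row shifts and turns the commanded pose from where the row before left it, along the tool's axes as they then stand; what a row does not reach is not made up. A row lasts 1/12 s, in which the tool goes at most 41.7 mm and 7.16 degrees, less where a joint would pass 70% of its speed; a pose out of reach is approached as far as the arm can. A call is refused whole if a number of a shift passes 41.7 or a number of a turn 0.125, either way. A call with a gripper value outside its range is refused whole. The fingers move at their own pace and stop on an object; "squeeze" is the grip in N (left out, the last holds). Time passes only in rows, so rows that do not move let the fingers close. It gives the time, the measured TCP pose, the force, the opening and the grip force at its end, in the units of the state.
- robot.read_state(): the state, without advancing time (a new reading comes with each control period).
- robot.camera(name): name is "scene" or "top" or "wrist"; returns the picture (400x640x3 uint8, red, green, blue); there is no depth.
- robot.get_calibration(name): a dict with "K" (3x3 intrinsics, pixels), "pose" (4x4, takes a point from camera to world coordinates). Camera axes: x right, y down, z forward; pixel columns grow to the right and rows downward; lengths in m; the calibration is good to about 2 mm. A picture is of the moment at which its call begins: read the wrist's pose just before it. get_calibration takes no time and is no camera call; for the wrist camera it gives the pose at the moment of the call.
- robot.hand_in(): hands the job in; it is judged then, once.
The state is a dict: "clock": time; "joint_positions": joint angles; "qvel": joint speeds; "joint_efforts": joint torques, N m; "eef_pos": TCP position; "tcp_rot": TCP orientation; "wrist_force": force on the tool from outside, world axes, zero at the start; "ft_torque": the same for the moment, N m; "grip_width": finger opening in m; "grip_force": force on a finger pad.
Only numpy, scipy, OpenCV 4.12 (cv2) and the standard library are available. Lean on these libraries where they do the work, as an engineer would, in place of code of your own. Each camera call takes 0.05 s, during which the arm holds its last target. There are 200 camera calls.

## Working session

There is one attempt and no reset: what is moved stays moved. The work goes in short steps, Python scripts to look and compute and a tool call to move; the robot and the scene stay as the last step left them, time stands still between calls to the robot, and variables do not carry over. Pictures are saved under pics/ and viewed, at most 10 in all, crops included, and the job is handed in when it is done.

Besides the shell and the picture viewer there is one more tool, called after "Emit:" as a command line: name --pt "numbers of a row" for each row, then --argument value for the rest. arm_command: Moves the arm, as the interface text tells. Its arguments: {"type":"object","properties":{"increments":{"type":"array","items":{"type":"array","items":{"type":"number"}}},"squeeze":{"type":"number"}},"required":["increments"]}

```bash
mkdir -p pics
cat > h.py <<'E'
import numpy as np, cv2
from cell import robot
def ray(name,uv,z):
    c=robot.get_calibration(name);K=np.array(c["K"]);T=np.array(c["pose"])
    d=T[:3,:3]@np.linalg.inv(K)@np.array([uv[0],uv[1],1.]);o=T[:3,3]
    return o+d*(z-o[2])/d[2]
def proj(name,p):
    c=robot.get_calibration(name);K=np.array(c["K"]);T=np.array(c["pose"])
    q=K@(T[:3,:3].T@(np.array(p)-T[:3,3]));return q[:2]/q[2]
def save(im,n): cv2.imwrite("pics/"+n,im[:,:,::-1])
def blobs(im,col):
    h=cv2.cvtColor(im,cv2.COLOR_RGB2HSV);H,S,V=[h[:,:,i].astype(int) for i in range(3)]
    m=((abs(H-112)<14) if col=='b' else ((H<8)|(H>172)))&(S>110)&(V>60)
    n,l,s,c=cv2.connectedComponentsWithStats(m.astype(np.uint8))
    return [(s[i].tolist(),c[i].round(1).tolist()) for i in range(1,n) if s[i,4]>25]
E
python3 - <<'E'
from h import *
for n in("top","scene"):
    im=robot.camera(n);save(im,n+"0.png")
    print(n,np.round(robot.get_calibration(n)["pose"],3).tolist())
    for c in 'br':
        for b in blobs(im,c): print(c,b,ray(n,b[1],.082).round(4),ray(n,b[1],.041).round(4))
s=robot.read_state();print(s)
E
```

```text
top [[0.008, -0.983, 0.181, 0.336], [-1.0, -0.009, -0.005, 0.014], [0.007, -0.181, -0.983, 1.455], [0.0, 0.0, 0.0, 1.0]]
b ([0, 81, 640, 319, 74526], [353.0, 283.8]) [ 0.3525 -0.0676  0.082 ] [ 0.353 -0.07   0.041]
b ([151, 82, 345, 30, 8683], [321.3, 96.6]) [0.8765 0.0215 0.082 ] [0.8926 0.0217 0.041 ]
b ([353, 139, 8, 8, 42], [356.7, 142.2]) [ 0.7429 -0.0787  0.082 ] [ 0.7551 -0.0815  0.041 ]
b ([385, 222, 12, 12, 111], [390.6, 227.7]) [ 0.5033 -0.1699  0.082 ] [ 0.5083 -0.1754  0.041 ]
r ([317, 145, 8, 7, 42], [320.6, 148.0]) [0.7252 0.0221 0.082 ] [0.7368 0.0223 0.041 ]
r ([322, 188, 11, 12, 97], [326.7, 193.3]) [0.5967 0.0041 0.082 ] [0.6045 0.0038 0.041 ]
r ([505, 328, 72, 72, 3768], [540.4, 367.3]) [ 0.1432 -0.5525  0.082 ] [ 0.1374 -0.5694  0.041 ]
scene [[0.228, 0.828, -0.512, 1.458], [0.974, -0.196, 0.117, -0.169], [-0.003, -0.525, -0.851, 1.505], [0.0, 0.0, 0.0, 1.0]]
b ([474, 6, 40, 33, 687], [491.4, 18.3]) [-0.1547  0.9923  0.082 ] [-0.2011  1.0258  0.041 ]
b ([2, 22, 626, 359, 75402], [241.1, 185.6]) [ 0.4847 -0.2423  0.082 ] [ 0.4566 -0.2444  0.041 ]
b ([446, 49, 17, 4
[... 721 characters left out ...]
 0.1, 'joint_positions': array([-1.16621789,  0.68988168, -0.19448823,  1.56624986,  0.15731535,
        0.90249598, -0.21508962]), 'qvel': array([-0.00010344, -0.00063169,  0.000566  , -0.00186046,  0.00125497,
        0.00146083,  0.00198475]), 'joint_efforts': array([-3.10199415e-03, -5.28497279e+01, -1.27147302e+00, -1.53834915e+01,
       -5.26276999e-02,  2.02842755e-03,  3.16720798e-05]), 'eef_pos': array([0.22632364, 0.58199502, 0.25199829]), 'tcp_rot': array([-5.78946563e-01, -3.08763229e+00,  2.57288733e-03]), 'wrist_force': array([0.39780228, 0.01631808, 0.48085803]), 'ft_torque': array([-0.01044184, -0.01231093, -0.00561155]), 'grip_force': 0.0, 'grip_width': 0.08790382209942837}
```

View pics/top0.png

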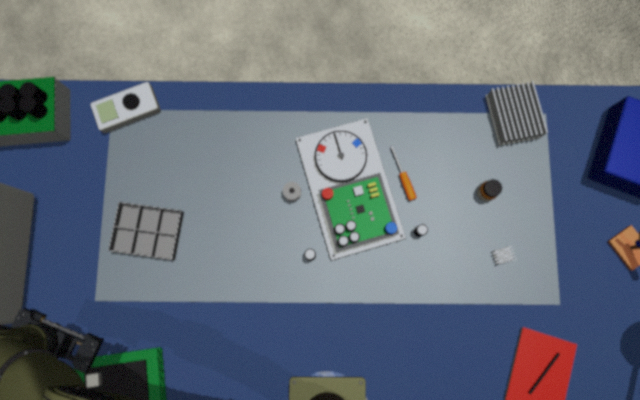

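View pics/scene0.png

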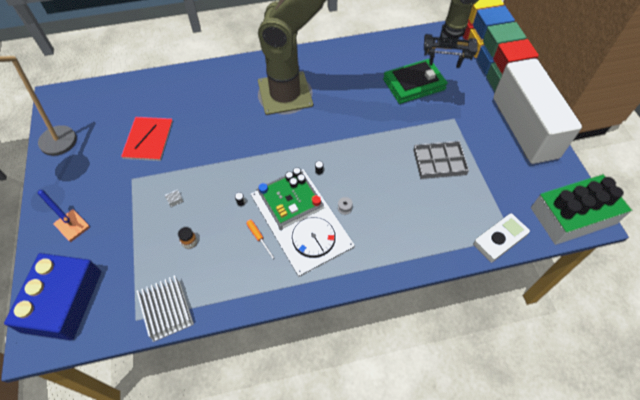

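```bash
cat >> h.py <<'E'
from scipy.spatial.transform import Rotation as Ro
def tool():
    s=robot.read_state();return np.array(s["eef_pos"]),Ro.from_rotvec(s["tcp_rot"]).as_matrix(),s
def go(p):
    t,R,s=tool();d=R.T@(np.array(p)-t)*1000;print("clock",round(s["clock"],2),"tcp",t.round(4),"tool shift mm",d.round(1),"Rot\n",R.round(3),"F",np.round(s["wrist_force"],2),"J",np.round(s["joint_positions"],2));return d
E
python3 - <<'E'
from h import *
from scipy.optimize import least_squares
go([.506,-.169,.25])
t,R,s=tool();c=np.array(robot.get_calibration("wrist")["pose"])
print("cam in tool",(R.T@(c[:3,3]-t)).round(3),(R.T@c[:3,:3]).round(3).tolist(),robot.get_calibration("wrist")["K"])
for n in("top","scene"): # crop gauges
    im=cv2.imread(f"pics/{n}0.png")
    u,v=proj(n,[.64,-.06,.05]).astype(int)
    cv2.imwrite(f"pics/{n}0c.png",cv2.resize(im[v-70:v+70,u-70:u+70],(560,560),interpolation=cv2.INTER_CUBIC))
E
```

```text
clock 0.1 tcp [0.2263 0.582  0.252 ] tool shift mm [-532.7 -598.7    3.1] Rot
 [[-0.932  0.362 -0.   ]
 [ 0.362  0.932 -0.002]
 [-0.    -0.002 -1.   ]] F [0.4  0.02 0.48] J [-1.17  0.69 -0.19  1.57  0.16  0.9  -0.22]
cam in tool [ 0.075  0.001 -0.132] [[0.001, -0.959, -0.283], [1.0, 0.001, 0.001], [-0.0, -0.283, 0.959]] [[326.36298026   0.         318.81307382]
 [  0.         326.36298026 199.46454535]
 [  0.           0.           1.        ]]
```

Emit:
arm_command --pt "0 0 0 -26 -30 0 -1" --pt "0 0 0 -26 -30 0 -1" --pt "0 0 0 -26 -30 0 -1" --pt "0 0 0 -26 -30 0 -1" --pt "0 0 0 -26 -30 0 -1" --squeeze 10

```text
clock: 0.52
eef_pos: [0.2934, 0.3936, 0.2525]
tcp_rot: [-0.578, -3.088, 0.001]
wrist_force: [0.3, -0.1, -0.1]
grip_width: 0.0566
grip_force: 0.0
```

Emit:
arm_command --pt "0 0 0 -26 -30 0 -1" --pt "0 0 0 -26 -30 0 -1" --pt "0 0 0 -26 -30 0 -1" --pt "0 0 0 -26 -30 0 -1" --pt "0 0 0 -26 -30 0 -1"

```text
clock: 0.93
eef_pos: [0.3602, 0.2068, 0.2526]
tcp_rot: [-0.578, -3.088, 0.0]
wrist_force: [0.5, 1.1, -0.4]
grip_width: 0.0236
grip_force: 0.0
```

Emit:
arm_command --pt "0 0 0 -26 -30 0 -1" --pt "0 0 0 -26 -30 0 -1" --pt "0 0 0 -26 -30 0 -1" --pt "0 0 0 -26 -30 0 -1" --pt "0 0 0 -26 -30 0 -1"

```text
clock: 1.35
eef_pos: [0.427, 0.0198, 0.2526]
tcp_rot: [-0.579, -3.087, 0.0]
wrist_force: [0.1, 1.1, 0.1]
grip_width: 0.0004
grip_force: 0.0
```

View pics/scene0c.png

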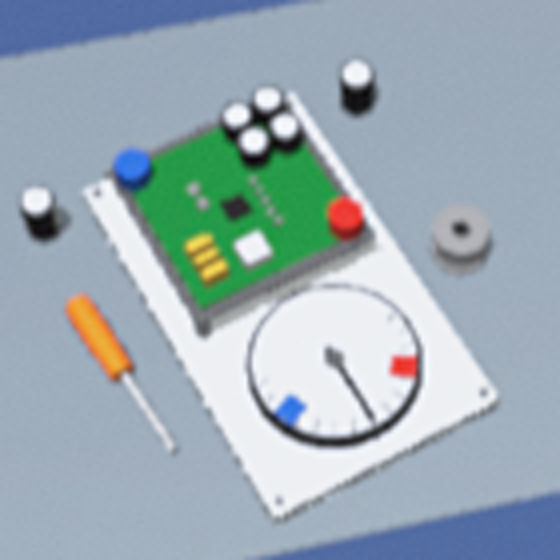

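Emit:
arm_command --pt "0 0 0 -28 -29 0 -1" --pt "0 0 0 -28 -29 0 -1" --pt "0 0 0 -28 -29 0 -1" --pt "0 0 0 -28 -29 0 -1" --pt "0 0 0 -20 -20 0 -1"

```text
clock: 1.77
eef_pos: [0.5011, -0.1573, 0.2524]
tcp_rot: [0.585, 3.086, -0.002]
wrist_force: [0.9, -0.0, 0.2]
grip_width: 0.0003
grip_force: 0.0
```

Emit:
arm_command --pt "0 0 0 0 0 20 -1" --pt "0 0 0 0 0 20 -1" --pt "0 0 0 0 0 20 -1" --pt "0 0 0 0 0 0 -1" --pt "0 0 0 0 0 0 -1"

```text
clock: 2.18
eef_pos: [0.4999, -0.1526, 0.192]
tcp_rot: [-0.578, -3.085, -0.0]
wrist_force: [0.0, -0.5, 0.4]
grip_width: 0.0009
grip_force: 0.0
```

```bash
cat >> h.py <<'E'
def needle(im,G,yaw,n="scene"):
    # sample darkness along rings on the needle plane; returns needle value (positive clockwise)
    g=cv2.GaussianBlur(cv2.cvtColor(im,cv2.COLOR_RGB2GRAY).astype(np.float32),(0,0),.6)
    vs=np.arange(-1.7,1.7,.02);m=[]
    for v in vs:
        uv=np.array([proj(n,[G[0]+r*np.cos(yaw-v),G[1]+r*np.sin(yaw-v),.044]) for r in np.arange(.02,.05,.003)],np.float32)
        m.append(cv2.remap(g,uv[None,:,0],uv[None,:,1],cv2.INTER_LINEAR).mean())
    m=np.array(m);w=np.clip(np.median(m)-m-.4*(np.median(m)-m.min()),0,None);return (w*vs).sum()/w.sum(),m.min()
E
python3 - <<'E'
from h import *
go([.506,-.169,.14])
im=robot.camera("wrist");save(im,"w1.png")
for c in 'br':
    for b in blobs(im,c): print(c,b,ray("wrist",b[1],.082).round(4),ray("wrist",b[1],.041).round(4))
s=robot.camera("scene")
G=[.718,-.034]
for c in 'br':
    for b in blobs(s,c):
        p=ray("scene",b[1],.041); a=p[:2]-G
        if np.hypot(*a)<.09: print(c,"mark",b[1],p.round(4),np.hypot(*a).round(4),(np.radians(16.5)-np.arctan2(a[1],a[0])).round(3))
print(needle(s,G,np.radians(16.5)))
E
```

```text
clock 2.18 tcp [ 0.4999 -0.1526  0.192 ] tool shift mm [-11.8 -13.1  52. ] Rot
 [[-0.932  0.362 -0.003]
 [ 0.362  0.932  0.001]
 [ 0.003 -0.    -1.   ]] F [ 0.02 -0.47  0.44] J [ 0.36  0.65 -0.25  1.93  0.27  0.59  1.13]
b ([0, 0, 159, 74, 5974], [53.0, 24.3]) [ 0.3191 -0.2725  0.082 ] [ 0.3003 -0.2974  0.041 ]
b ([280, 187, 40, 45, 1410], [299.8, 209.3]) [ 0.4997 -0.1673  0.082 ] [ 0.5114 -0.1745  0.041 ]
b ([463, 367, 19, 15, 165], [471.4, 374.5]) [ 0.7054 -0.0801  0.082 ] [ 0.7518 -0.0725  0.041 ]
r ([509, 214, 54, 46, 1764], [535.7, 236.6]) [0.5896 0.0008 0.082 ] [0.6164 0.0219 0.041 ]
r ([548, 336, 24, 10, 191], [559.5, 340.3]) [0.6968 0.002  0.082 ] [0.7417 0.0234 0.041 ]
b mark [301.9, 248.3] [ 0.7553 -0.0803  0.041 ] 0.0595 1.18
r mark [330.7, 237.0] [0.7362 0.0245 0.041 ] 0.0612 -0.981
(np.float64(-0.05387733199672384), np.float32(146.13019))
```

View pics/w1.png

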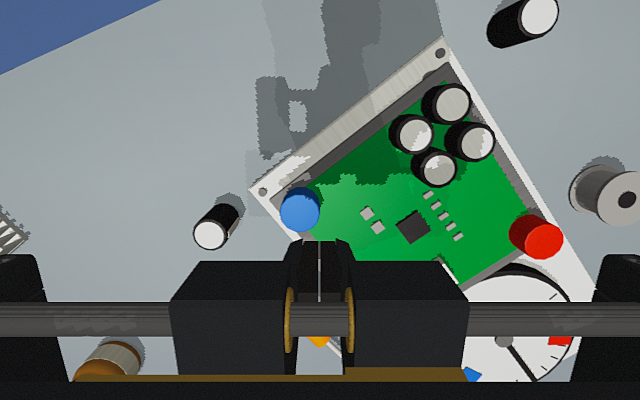

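Emit:
arm_command --pt "0 0 0 -9 -13 10 -1" --pt "0 0 0 0 0 25 -1" --pt "0 0 0 0 0 25 -1" --pt "0 0 0 0 0 20 -1" --pt "0 0 0 0 0 4 -1"

```text
clock: 2.7
eef_pos: [0.5033, -0.1692, 0.1063]
tcp_rot: [-0.58, -3.084, 0.001]
wrist_force: [0.4, -0.2, -0.2]
grip_width: 0.0006
grip_force: 0.0
```

Emit:
arm_command --pt "0 0 0 0 0 2 -1" --pt "0 0 0 0 0 2 -1" --pt "0 0 0 0 0 2 -1" --pt "0 0 0 0 0 2 -1" --pt "0 0 0 0 0 2 -1"

```text
clock: 3.12
eef_pos: [0.5049, -0.1684, 0.0994]
tcp_rot: [0.579, 3.086, -0.0]
wrist_force: [1.0, -0.6, 0.6]
grip_width: 0.0005
grip_force: 0.0
```

Run:
```python
from h import *
go([.504,-.168,.096])
s=robot.camera("scene");print(needle(s,[.718,-.034],np.radians(16.5)))
```

```text
clock 3.12 tcp [ 0.5049 -0.1684  0.0994] tool shift mm [1.  0.  3.4] Rot
 [[-0.932  0.362  0.002]
 [ 0.362  0.932 -0.   ]
 [-0.002  0.    -1.   ]] F [ 0.96 -0.6   0.63] J [ 0.34  0.81 -0.18  1.97  0.34  0.39  1.1 ]
(np.float64(-0.05374662496899216), np.float32(146.8088))
```

Emit:
arm_command --pt "0 0 0 0 0 2 -1" --pt "0 0 0 0 0 2 -1" --pt "0 0 0 0 0 2 -1" --pt "0 0 0 0 0 2 -1" --pt "0 0 0 0 0 2 -1"

```text
clock: 3.58
eef_pos: [0.5037, -0.17, 0.089]
tcp_rot: [-0.582, -3.087, 0.004]
wrist_force: [-3.1, -2.9, 8.4]
grip_width: 0.0007
grip_force: 4.5
```

Run:
```python
from h import *
go([.504,-.168,.096])
s=robot.camera("scene");print(needle(s,[.718,-.034],np.radians(16.5)))
```

```text
clock 3.58 tcp [ 0.5037 -0.17    0.089 ] tool shift mm [ 0.4  2.  -7. ] Rot
 [[-0.931  0.364 -0.001]
 [ 0.364  0.931 -0.002]
 [ 0.    -0.003 -1.   ]] F [-3.15 -2.87  8.43] J [ 0.34  0.83 -0.16  1.97  0.35  0.37  1.1 ]
(np.float64(0.6539187936175554), np.float32(150.7638))
```

Emit:
arm_command --pt "0 0 0 0 0 1.5 -1" --pt "0 0 0 0 0 1.5 -1" --pt "0 0 0 0 0 1 -1" --pt "0 0 0 0 0 1 -1" --pt "0 0 0 0 0 0 -1"

```text
clock: 4.05
eef_pos: [0.5031, -0.171, 0.0844]
tcp_rot: [-0.583, -3.086, 0.006]
wrist_force: [-3.2, -5.4, 11.6]
grip_width: 0.0005
grip_force: 6.1
```

Run:
```python
from h import *
go([.504,-.168,.096])
s=robot.camera("scene");print(needle(s,[.718,-.034],np.radians(16.5)))
u,v=proj("scene",[.718,-.034,.044]).round().astype(int)
a=s[v-30:v+30,u-30:u+30];w=robot.camera("wrist")
a=cv2.resize(a,(400,400),interpolation=cv2.INTER_CUBIC);save(np.hstack([a,w[:,240:]]),"b1.png")
```

```text
clock 4.05 tcp [ 0.5031 -0.171   0.0844] tool shift mm [  0.3   3.  -11.7] Rot
 [[-0.931  0.365 -0.002]
 [ 0.365  0.931 -0.004]
 [ 0.    -0.004 -1.   ]] F [-3.16 -5.42 11.58] J [ 0.33  0.84 -0.16  1.97  0.35  0.36  1.09]
(np.float64(1.1278316231458632), np.float32(144.09708))
```

View pics/b1.png

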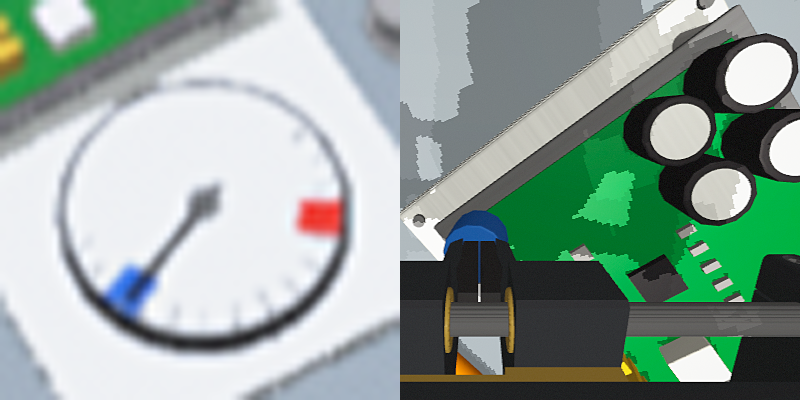

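Emit:
arm_command --pt "0 0 0 0 0 0.5 -1" --pt "0 0 0 0 0 0 -1" --pt "0 0 0 0 0 0 -1" --pt "0 0 0 0 0 0 -1" --pt "0 0 0 0 0 0 -1"

```text
clock: 4.57
eef_pos: [0.5031, -0.171, 0.0841]
tcp_rot: [-0.583, -3.086, 0.006]
wrist_force: [-3.6, -5.3, 11.6]
grip_width: 0.0006
grip_force: 6.3
```

Run:
```python
from h import *
go([.504,-.168,.096])
s=robot.camera("scene");print(needle(s,[.718,-.034],np.radians(16.5)))
```

```text
clock 4.57 tcp [ 0.5031 -0.171   0.0841] tool shift mm [  0.3   3.1 -11.9] Rot
 [[-0.931  0.365 -0.002]
 [ 0.365  0.931 -0.004]
 [ 0.    -0.004 -1.   ]] F [-3.6 -5.3 11.6] J [ 0.33  0.84 -0.16  1.97  0.35  0.36  1.09]
(np.float64(1.1552827936982348), np.float32(145.23386))
```

Emit:
arm_command --pt "0 0 0 0 0 0 -1" --pt "0 0 0 0 0 0 -1" --pt "0 0 0 0 0 0 -1" --pt "0 0 0 0 0 0 -1" --pt "0 0 0 0 0 0 -1"

```text
clock: 5.03
eef_pos: [0.5031, -0.171, 0.0841]
tcp_rot: [-0.583, -3.086, 0.006]
wrist_force: [-3.3, -4.7, 11.2]
grip_width: 0.0004
grip_force: 6.3
```

Run:
```python
from h import *
go([.504,-.168,.096])
s=robot.camera("scene");print(needle(s,[.718,-.034],np.radians(16.5)))
```

```text
clock 5.03 tcp [ 0.5031 -0.171   0.0841] tool shift mm [  0.3   3.1 -11.9] Rot
 [[-0.931  0.365 -0.002]
 [ 0.365  0.931 -0.004]
 [ 0.    -0.004 -1.   ]] F [-3.31 -4.73 11.19] J [ 0.33  0.84 -0.16  1.97  0.35  0.36  1.09]
(np.float64(1.1556004721064466), np.float32(145.37926))
```

Emit:
arm_command --pt "0 0 0 0 0 0 -1" --pt "0 0 0 0 0 0 -1" --pt "0 0 0 0 0 0 -1" --pt "0 0 0 0 0 0 -1" --pt "0 0 0 0 0 -2 -1"

```text
clock: 5.5
eef_pos: [0.5033, -0.1707, 0.0858]
tcp_rot: [-0.583, -3.086, 0.006]
wrist_force: [-3.4, -3.8, 9.3]
grip_width: 0.0008
grip_force: 4.9
```

Emit:
arm_command --pt "0 0 0 0 0 -2 -1" --pt "0 0 0 0 0 -3 -1" --pt "0 0 0 0 0 -3 -1" --pt "0 0 0 0 0 -3 -1" --pt "0 0 0 0 0 -3 -1"

```text
clock: 5.92
eef_pos: [0.5045, -0.1675, 0.0992]
tcp_rot: [-0.578, -3.088, -0.001]
wrist_force: [0.0, -0.1, 0.3]
grip_width: 0.0005
grip_force: 0.0
```

Emit:
arm_command --pt "0 0 0 0 0 -5 -1" --pt "0 0 0 0 0 -15 -1" --pt "0 0 0 0 0 -20 -1" --pt "0 0 0 0 0 -20 -1" --pt "0 0 0 0 0 0 -1"

```text
clock: 6.33
eef_pos: [0.5063, -0.1681, 0.1623]
tcp_rot: [0.578, 3.082, 0.001]
wrist_force: [0.8, 0.2, 0.1]
grip_width: 0.0007
grip_force: 0.0
```

Run:
```python
from h import *
go([.601,.004,.15])
s=robot.camera("scene");print(needle(s,[.718,-.034],np.radians(16.5)))
```

```text
clock 6.33 tcp [ 0.5063 -0.1681  0.1623] tool shift mm [-25.9 194.7  12.7] Rot
 [[-0.932  0.362  0.006]
 [ 0.362  0.932 -0.001]
 [-0.006  0.001 -1.   ]] F [0.77 0.19 0.11] J [ 0.38  0.71 -0.23  1.93  0.3   0.53  1.14]
(np.float64(-0.05379122059645639), np.float32(146.61116))
```

Emit:
arm_command --pt "0 0 0 -5 39 0 -1" --pt "0 0 0 -5 39 0 -1" --pt "0 0 0 -5 39 0 -1" --pt "0 0 0 -5 39 0 -1" --pt "0 0 0 -5 39 0 -1"

```text
clock: 6.8
eef_pos: [0.5982, 0.0066, 0.158]
tcp_rot: [-0.578, -3.086, 0.0]
wrist_force: [0.7, -0.1, -0.5]
grip_width: 0.0004
grip_force: 0.0
```

Emit:
arm_command --pt "0 0 0 0 0 0 -1" --pt "0 0 0 0 0 20 -1" --pt "0 0 0 0 0 20 -1" --pt "0 0 0 0 0 12 -1" --pt "0 0 0 0 0 4 -1"

```text
clock: 7.22
eef_pos: [0.5962, 0.0044, 0.1003]
tcp_rot: [-0.578, -3.083, 0.002]
wrist_force: [-0.6, -0.5, 0.7]
grip_width: 0.0002
grip_force: 0.0
```

Run:
```python
from h import *
go([.600,.005,.097])
s=robot.camera("scene");print(needle(s,[.718,-.034],np.radians(16.5)))
u,v=proj("scene",[.60,.005,.1]).round().astype(int)
a=cv2.resize(s[v-30:v+30,u-30:u+30],(400,400),interpolation=cv2.INTER_CUBIC);w=robot.camera("wrist");save(np.hstack([a,w[:,120:520]]),"r1.png")
```

```text
clock 7.22 tcp [0.5962 0.0044 0.1003] tool shift mm [-3.3  2.   3.3] Rot
 [[-0.932  0.362 -0.005]
 [ 0.362  0.932 -0.   ]
 [ 0.005 -0.002 -1.   ]] F [-0.6  -0.45  0.71] J [ 0.02  0.86 -0.18  1.76  0.26  0.54  0.87]
(np.float64(-0.05396372325151446), np.float32(146.05617))
```

View pics/r1.png

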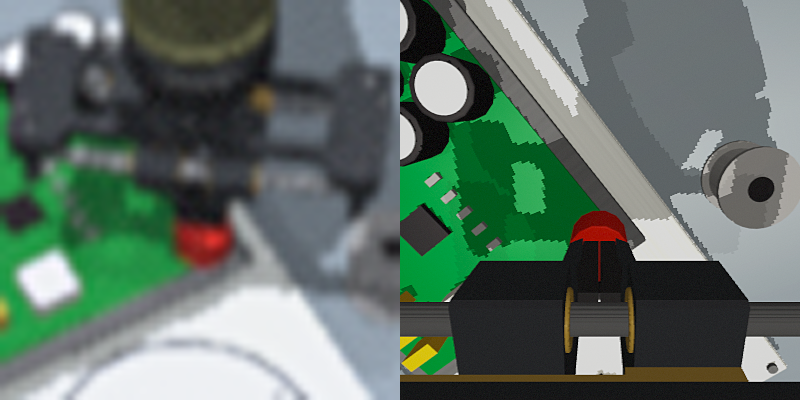

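Emit:
arm_command --pt "0 0 0 -3 1 0 -1" --pt "0 0 0 0 0 2 -1" --pt "0 0 0 0 0 2 -1" --pt "0 0 0 0 0 2 -1" --pt "0 0 0 0 0 2 -1"

```text
clock: 7.73
eef_pos: [0.6019, 0.0045, 0.0955]
tcp_rot: [0.579, 3.087, 0.001]
wrist_force: [0.4, 1.4, 1.5]
grip_width: 0.0003
grip_force: 1.0
```

Run:
```python
from h import *
go([.600,.005,.097])
s=robot.camera("scene");print(needle(s,[.718,-.034],np.radians(16.5)))
```

```text
clock 7.73 tcp [0.6019 0.0045 0.0955] tool shift mm [ 1.9 -0.2 -1.5] Rot
 [[-0.932  0.362  0.001]
 [ 0.362  0.932  0.   ]
 [-0.001  0.001 -1.   ]] F [0.38 1.43 1.49] J [ 0.01  0.88 -0.17  1.75  0.27  0.53  0.87]
(np.float64(-0.12103429397340096), np.float32(154.34029))
```

Emit:
arm_command --pt "0 0 0 0 0 1.5 -1" --pt "0 0 0 0 0 1.5 -1" --pt "0 0 0 0 0 1.5 -1" --pt "0 0 0 0 0 1.5 -1" --pt "0 0 0 0 0 1 -1"

```text
clock: 8.2
eef_pos: [0.6027, 0.0061, 0.0889]
tcp_rot: [0.577, 3.086, 0.004]
wrist_force: [0.9, 3.2, 6.9]
grip_width: 0.0002
grip_force: 3.6
```

Run:
```python
from h import *
go([.600,.005,.097])
s=robot.camera("scene");print(needle(s,[.718,-.034],np.radians(16.5)))
```

```text
clock 8.2 tcp [0.6027 0.0061 0.0889] tool shift mm [ 2.1 -2.  -8.1] Rot
 [[-0.932  0.361  0.003]
 [ 0.361  0.932  0.002]
 [-0.002  0.003 -1.   ]] F [0.86 3.23 6.91] J [ 0.01  0.89 -0.17  1.76  0.27  0.52  0.87]
(np.float64(-0.7274646488222817), np.float32(162.01831))
```

Emit:
arm_command --pt "0 0 0 0 0 1 -1" --pt "0 0 0 0 0 1 -1" --pt "0 0 0 0 0 0.8 -1" --pt "0 0 0 0 0 0 -1" --pt "0 0 0 0 0 0 -1"

```text
clock: 8.67
eef_pos: [0.6029, 0.0066, 0.0865]
tcp_rot: [0.576, 3.085, 0.005]
wrist_force: [-0.5, 3.3, 8.5]
grip_width: 0.0005
grip_force: 4.4
```

Run:
```python
from h import *
go([.600,.005,.097])
s=robot.camera("scene");print(needle(s,[.718,-.034],np.radians(16.5)))
u,v=proj("scene",[.718,-.034,.044]).round().astype(int)
save(cv2.resize(s[v-30:v+30,u-30:u+30],(480,480),interpolation=cv2.INTER_CUBIC),"r2.png")
```

```text
clock 8.67 tcp [0.6029 0.0066 0.0865] tool shift mm [  2.1  -2.5 -10.5] Rot
 [[-0.933  0.361  0.004]
 [ 0.361  0.933  0.003]
 [-0.002  0.004 -1.   ]] F [-0.51  3.27  8.52] J [ 0.01  0.89 -0.17  1.76  0.27  0.51  0.87]
(np.float64(-0.9355879345138463), np.float32(163.1118))
```

View pics/r2.png

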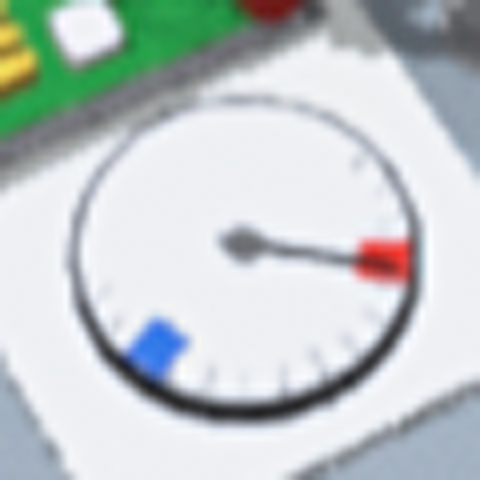

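The needle (tip at about 400,264) lies on the red mark (centre 385,262), nearly centred. I'll hold it there, then release.

Emit:
arm_command --pt "0 0 0 0 0 0.2 -1" --pt "0 0 0 0 0 0 -1" --pt "0 0 0 0 0 0 -1" --pt "0 0 0 0 0 0 -1" --pt "0 0 0 0 0 0 -1"

```text
clock: 9.13
eef_pos: [0.6029, 0.0066, 0.0864]
tcp_rot: [0.576, 3.085, 0.005]
wrist_force: [0.1, 3.8, 8.9]
grip_width: 0.0005
grip_force: 4.4
```

Emit:
arm_command --pt "0 0 0 0 0 0 -1" --pt "0 0 0 0 0 0 -1" --pt "0 0 0 0 0 0 -1" --pt "0 0 0 0 0 0 -1" --pt "0 0 0 0 0 0 -1"

```text
clock: 9.55
eef_pos: [0.603, 0.0067, 0.0864]
tcp_rot: [0.576, 3.085, 0.005]
wrist_force: [0.9, 4.2, 8.2]
grip_width: 0.0004
grip_force: 4.4
```

Run:
```python
from h import *
s=robot.camera("scene");print(needle(s,[.718,-.034],np.radians(16.5)))
```

```text
(np.float64(-0.943729884361512), np.float32(161.25441))
```

Emit:
arm_command --pt "0 0 0 0 0 0 -1" --pt "0 0 0 0 0 0 -1" --pt "0 0 0 0 0 0 -1" --pt "0 0 0 0 0 -1.5 -1" --pt "0 0 0 0 0 -2 -1"

```text
clock: 10.02
eef_pos: [0.6026, 0.006, 0.0895]
tcp_rot: [0.577, 3.086, 0.004]
wrist_force: [1.5, 2.7, 5.6]
grip_width: 0.0005
grip_force: 2.7
```

Emit:
arm_command --pt "0 0 0 0 0 -2 -1" --pt "0 0 0 0 0 -3 -1" --pt "0 0 0 0 0 -3 -1" --pt "0 0 0 0 0 -3 -1" --pt "0 0 0 0 0 -5 -1"

```text
clock: 10.43
eef_pos: [0.6004, 0.0035, 0.1042]
tcp_rot: [-0.58, -3.085, 0.002]
wrist_force: [0.2, 0.8, 0.1]
grip_width: 0.0003
grip_force: 0.0
```

Emit:
arm_command --pt "0 0 0 0 0 -15 -1" --pt "0 0 0 0 0 -20 -1" --pt "0 0 0 0 0 -20 -1" --pt "0 0 0 0 0 -10 -1" --pt "0 0 0 0 0 0 -1"

```text
clock: 10.85
eef_pos: [0.6026, 0.0041, 0.1719]
tcp_rot: [0.579, 3.084, 0.001]
wrist_force: [0.0, 1.2, -0.4]
grip_width: 0.0005
grip_force: 0.0
```

Emit:
arm_command --pt "0 0 0 0 0 0 -1" --pt "0 0 0 0 0 0 -1" --pt "0 0 0 0 0 0 -1" --pt "0 0 0 0 0 0 -1" --pt "0 0 0 0 0 0 -1"

```text
clock: 11.27
eef_pos: [0.601, 0.0044, 0.1689]
tcp_rot: [-0.579, -3.086, 0.001]
wrist_force: [0.4, 0.3, 0.0]
grip_width: 0.0006
grip_force: 0.0
```

Run:
```python
from h import *
s=robot.camera("scene");n=needle(s,[.718,-.034],np.radians(16.5))[0];print(n,robot.read_state()["eef_pos"])
if abs(n+.054)<.02: print(robot.hand_in())
```

```text
-0.054087394820575 [0.60114149 0.00439253 0.16908836]
the job is handed in; nothing more can be done
None
```

I pressed the blue pad and then the red pad to their marks, held each for about a second and let it up again; the needle is back at its level reading, the arm is clear of the cradle, and the job was handed in at about 11 s of the 48 s allowed.

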